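Sort two mould-clamp screws by thread hand

ROBOT

A 6-joint arm with a two-finger parallel gripper is mounted at the origin on the work surface. World frame = base frame: x ahead of the robot, y to its left, z up, the work surface at z = 0. Lengths are in m, angles in degrees, forces in N, time in s.
With the tool pointing down it reaches from about 0.35 to 0.875 m from the base axis. Payload 4.2 kg.
Tool frame: the origin (TCP) lies on the centre line of the jaws, within the pads' length; the fingertips stand 11 mm ahead of it and the grasp point (between the pads) lies 8 mm behind it; z points along the fingers, y is the line along which they close (so a half turn about z gives the same grasp; the last joint's range is limited). The gripper opens to 87 mm and grips with 3 to 60 N. Pads are 19 mm wide; open, the fingers measure 117 mm over their backs; the gripper's body (75 mm by 190 mm) begins 51 mm behind the grasp point.
Start: joints at [83.514, 22.042, 0.453, 0, -68.411, -14.817], TCP at [0.227, 0.582, 0.204] pointing down, gripper open.
Joint ranges: [-179.83, 179.83], [-69.29, 118.12], [-61.27, 80.66], [-181.25, 117.63], [-171.15, -9.14], [-177.46, 177.46]. Speed limits (degrees/s): [159.86, 159.86, 180, 180, 180, 180].

INTERFACE

Orientations are given as a 3x3 rotation matrix whose columns are the frame's x, y, z axes.
In Python, from station import r gives the robot as it stands.
- The arm moves only by the tool servo_tool, never from a script. Its argument "commands" is a list that holds one entry, the list of rows, each a list of 7 numbers: the closure, from 0 (fully open) to 1 (shut), then the shift along the tool's x, y, z in mm, then the turn, a rotation vector about the tool's x, y, z in rad. In form: [[[claw, x, y, z, ax, ay, az], ...]]. A call has exactly 5 rows; each row is the pose to reach, as a shift and turn from the pose commanded when the call began, along the tool's axes at that moment; what a row does not reach only later rows make up. A row lasts 1/10 s, in which the tool goes at most 50 mm and 8.59 degrees, less where a joint would pass 70% of its speed; a pose out of reach is approached as far as the arm can. A call with a gripper value outside its range is refused whole. The fingers move at their own pace and stop on an object; the grip force is fixed at half the most. Time passes only in rows, so rows that repeat a pose let the fingers close, or fill a call up. It gives the time, the measured TCP pose, the force, the opening and the grip force at its end, in the units of the state.
- r.sense(): the state, without advancing time (a new reading comes with each control period).
- r.capture(name): name is "scene" or "top" or "wrist"; returns a dict with "pixels" (480x640x3 uint8, red, green, blue), "camera_matrix" (3x3 intrinsics, pixels), "R" (3x3) and "t" (3): a world point X has camera coordinates R X + t. Camera axes: x right, y down, z forward; pixel columns grow to the right and rows downward; lengths in m; the calibration is good to about 2 mm. The wrist camera is an equidistant fisheye: a pixel r from the principal point sees the ray r / f radians off the axis. A picture is of the moment at which its call begins. There is no depth.
- r.finish_job(): hands the job in; it is judged then, once.
The state is a dict: "time_s": time; "joints": joint angles; "joint_velocities": joint speeds; "effort": joint torques, N m; "tcp_pos": TCP position; "ee_rot": TCP orientation; "wrist_force": force on the tool from outside, world axes, zero at the start; "moment": the same for the moment, N m; "gripper_width": opening from 0.0 (shut) to 1.0 (fully open); "gripper_force": force on a finger pad.
Only numpy, scipy, OpenCV 4.12 (cv2) and the standard library are available. Lean on these libraries where they do the work, as an engineer would, in place of code of your own. Each camera call takes 0.05 s, during which the arm holds its last target. There are 200 camera calls.

TASK

The two blue-headed clamp screws in the wooden holder look alike, but one has a right-hand and the other a left-hand thread, and so do the two nuts on the green mould clamp. Find out by trying which screw belongs in which nut, and leave each screw turned fully home in the nut that takes its thread, its collar down on the nut. Leave the paint jars, the water cup and the clay figure standing where they are.

Things in the scene. Friction and masses are not known exactly. Their poses are not given: they have to be found in the camera images.
- screw_1: steel clamp screw, upright in a holder hole, about 0.22 kg. Origin: tip, on the axis; z to the head. Nose 8 mm wide, growing to a 15.6 mm core at 6 mm; coarse thread, 25 mm wide, 10 to 32 mm above the tip; 38 mm round collar 36 to 42 mm; blue hexagonal head 42 to 72 mm, 26 mm across flats (30 across corners), normals of the flats at 0, 60, 120.. degrees from local x
- screw_2: same size, look and axes as screw_1, in the other hole. Of the two screws one is right-hand (goes in clockwise seen from above), the other left-hand (anticlockwise); unmarked, told by the thread's slope or by trying. Threads: three starts, ridges 4 mm thick, 36 mm advance per turn, about 3.5 mm axial play. Lifts straight out of the holder, its collar resting on the top face
- nut_a (a point): centre of the top face of the dark hexagonal nut at the bar's +y end, 52 mm above the table, z up. Nut fixed, 46 mm across flats, 40 mm tall, bore 28.6 mm, its thread leaving a 19.2 mm opening and starting 3 mm below the face at an unknown angle. A screw set down in either nut stops with its tip 13 to 23 mm below this point, and stands there by itself when let go
- nut_b (a point): same for the like nut at the bar's -y end. One nut is right-hand, one left-hand, unmarked. In its own nut a set-down screw turned its own way runs in freely for 2 to 4 rad until the collar sits, tip 36 mm below this point; most wrists must let go and take the head again. Turned the other way it climbs, then drops in, every 1/3 turn. In the wrong nut the tip stays blocked less than 21 mm down
- clamp_bar: green steel base of a mould clamp, fixed to the table, 80 x 200 mm and 12 mm thick, carrying the two nuts 110 mm apart along its y. Origin under its centre, z up
- holder: wooden block fixed to the table, 70 x 180 mm and 45 mm tall, with two 27 mm through holes 100 mm apart along its y, in which the screws stand. Origin under its centre, z up
- figure: small white clay figure with blue gills, 90 mm tall, about 60 mm wide, loose, a bystander. Origin under its centre, z up
- jar_white: paint jar, white with a white cap, 44 mm in diameter, 58 mm tall, loose, a bystander. Origin under its centre, z up
- jar_blue: paint jar, clear with a blue cap, 44 mm in diameter, 58 mm tall, loose, a bystander. Origin under its centre, z up
- jar_yellow: paint jar, yellow, 44 mm in diameter, 58 mm tall, loose, a bystander. Origin under its centre, z up
- water_cup: clear plastic cup, 72 mm in diameter, 85 mm tall, loose, a bystander. Origin under its centre, z up
There are look-alikes about, which are no part of the job. Leave any orange or pink look-alike of the screw_1 alone.

How it is judged:
By the outcome, as a careful person would: the job done as asked, in the order asked, and still so for the second after the job is handed in, with the robot touching nothing.
It also fails if it takes over 72 s, if anything falls off the work surface, if the arm or the gripper's body presses on something with over 40 N, if the wrist force passes 120 N, or if a joint passes its speed limit or range.

## Working session

There is one attempt and no reset: what is moved stays moved. The work goes in short steps, Python scripts to look and compute and a tool call to move; the robot and the scene stay as the last step left them, time stands still between calls to the robot, and variables do not carry over. Pictures are saved under pics/ and viewed, at most 10 in all, crops included, and the job is handed in when it is done.

Besides the shell and the picture viewer there is one more tool, called after "Call:" as a command line: name --argument value ..., lists and objects as JSON in quotes. servo_tool: Moves the arm, as the interface text tells. Its arguments: {"type":"object","properties":{"commands":{"type":"array","items":{"type":"array","items":{"type":"array","items":{"type":"number"}}}}},"required":["commands"]}

```bash
mkdir -p pics; ls; python3 - <<'E'
from station import r
import cv2,numpy as np
a=r.capture("scene");b=r.capture("top")
for n,c in(("scene",a),("top",b)):
    cv2.imwrite(f"pics/{n}0.png",c["pixels"][:,:,::-1])
    print(n,c["camera_matrix"],c["R"],c["t"], -np.array(c["R"]).T@c["t"])
s=r.sense();print(s)
E
```

```text
pics
scene [[492.34385345   0.         318.2059976 ]
 [  0.         492.34385345 239.8647352 ]
 [  0.           0.           1.        ]] [[-0.52228411  0.85242662  0.02425229]
 [ 0.51227924  0.33635709 -0.7902113 ]
 [-0.68175457 -0.40029086 -0.61235442]] [ 0.22996195 -0.24358212  1.41048132] [1.20648961 0.45050766 0.66565602]
top [[583.02446775   0.         316.66946219]
 [  0.         583.02446775 245.10875342]
 [  0.           0.           1.        ]] [[ 0.01162271 -0.9998197  -0.01501578]
 [-0.99431283 -0.00996626 -0.10603149]
 [ 0.10586273  0.01616276 -0.99424939]] [0.07183206 0.56277807 1.10105013] [0.4421824  0.0596319  1.15546924]
{'time_s': 0.1, 'joints': array([ 8.35137807e+01,  2.20854265e+01,  3.86151010e-01, -2.35881349e-02,
       -6.84095064e+01, -1.48159503e+01]), 'joint_velocities': array([-0.0574797 , -0.02808439,  0.18553458,  0.05945141,  0.01448153,
        0.06062056]), 'effort': array([-4.98735026e-04, -3.91688347e+01,  1.87936538e+01,  4.23192590e+00,
        1.34864115e-02, -6.89171361e-05]), 'tcp_pos': array([0.22684622, 0.58176365, 0.20337332]), 'ee_rot': array([[ 9.31622329e-01, -3.63427409e-01, -5.94825753e-04],
       [-3.63427877e-01, -9.31620513e-01, -1.84317555e-03],
       [ 1.15708639e-04,  1.93331976e-03, -9.99998124e-01]]), 'wrist_force': array([ 0.53566874,  0.44041183, -0.75980523]), 'moment': array([ 0.05233974,  0.01252998, -0.00707123]), 'gripper_force': 0.0, 'gripper_width': 0.9978567074177441}
```

View pics/scene0.png

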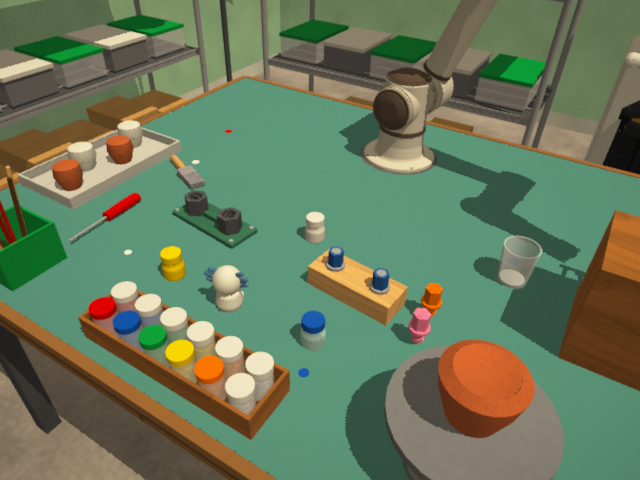

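View pics/top0.png

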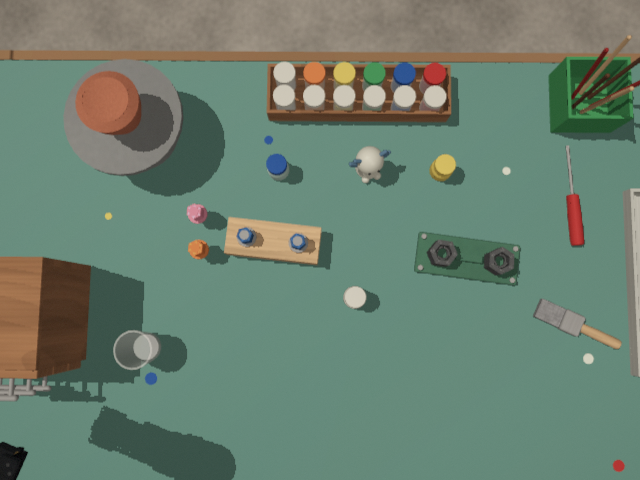

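The scene shows two blue-headed screws in the wooden holder at scene (336,258) and (381,280), top (245,237) and (298,242). The nuts are at top (443,253) and (501,262). The look-alikes are pink at top (197,213) and orange at (198,250), both standing outside the holder. The holder pair fits the description (blue, in the holder holes), so next I'll enlarge and measure.

```bash
cat > h.py <<'E'
from station import r
import cv2,numpy as np
def ray(c,u,v):
    K=c["camera_matrix"];d=np.array([(u-K[0,2])/K[0,0],(v-K[1,2])/K[1,1],1.])
    if c.get("fish"):
        t=np.hypot(d[0],d[1]);d=np.array([d[0]/t*np.sin(t),d[1]/t*np.sin(t),np.cos(t)]) if t>0 else d
    R=np.array(c["R"]);return -R.T@c["t"],R.T@d
def onz(c,u,v,z):
    o,d=ray(c,u,v);return (o+d*(z-o[2])/d[2])
def proj(c,X):
    K=c["camera_matrix"];p=np.array(c["R"])@X+c["t"]
    if c.get("fish"):
        n=np.hypot(p[0],p[1]);t=np.arctan2(n,p[2]);q=p[:2]/n*t
    else:q=p[:2]/p[2]
    return q*[K[0,0],K[1,1]]+[K[0,2],K[1,2]]
def cap(n):
    c=r.capture(n);c["fish"]=n=="wrist";return c
E
python3 - <<'E'
from h import *
c=cap("top");im=c["pixels"][:,:,::-1]
a=cv2.resize(im[215:265,220:325],None,fx=7,fy=7,interpolation=cv2.INTER_CUBIC)[:,:735]
b=cv2.resize(im[228:288,410:525],None,fx=4,fy=4,interpolation=cv2.INTER_CUBIC)
o=np.zeros((a.shape[0]+b.shape[0],735,3),np.uint8);o[:a.shape[0]]=a;o[a.shape[0]:,:b.shape[1]]=b
cv2.imwrite("pics/crop1.png",o)
for u,v in((245,236),(298,241)):print(onz(c,u,v,.081))
for u,v in((443,252),(501,261)):print(onz(c,u,v,.052))
hs=cv2.cvtColor(im,cv2.COLOR_BGR2HSV)
# holder and bar rectangles by colour
wood=cv2.inRange(hs,(8,80,110),(25,255,255));roi=np.zeros_like(wood);roi[205:275,215:330]=255
bar=cv2.inRange(hs,(50,60,0),(90,255,85));roi2=np.zeros_like(wood);roi2[225:290,405:528]=255
for m,z in((wood&roi,.045),(bar&roi2,.012)):
    k=max(cv2.findContours(m,0,2)[0],key=cv2.contourArea)
    P=np.array([onz(c,*p[0],z)[:2] for p in k],np.float32)*1000
    q=cv2.minAreaRect(P);print(q)
E
```

```text
[0.57228864 0.21062018 0.081     ]
[0.56390728 0.11183826 0.081     ]
[ 0.54894181 -0.16199673  0.052     ]
[ 0.53297649 -0.27102166  0.052     ]
((568.8629150390625, 162.61297607421875), (180.2064208984375, 70.52680969238281), 84.00719451904297)
((516.2006225585938, -300.6477355957031), (27.333871841430664, 55.24810791015625), 40.366737365722656)
```

View pics/crop1.png

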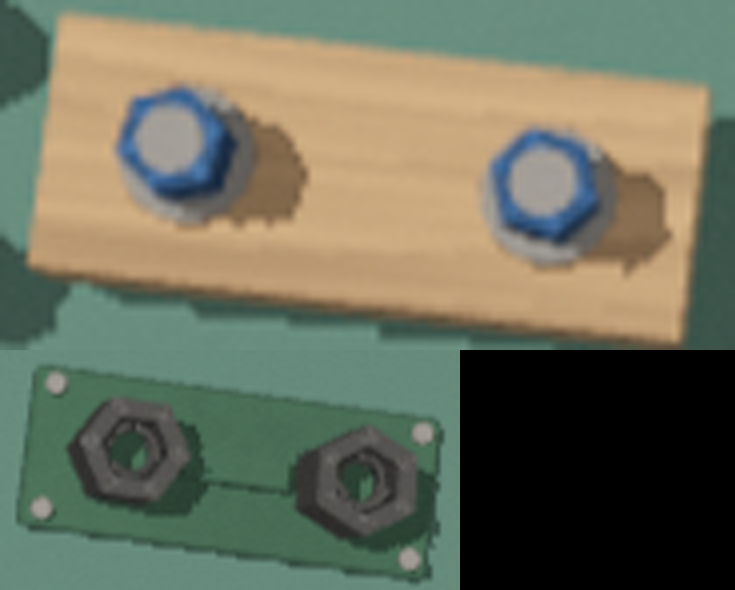

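The crop confirms two blue hex heads in the holder (original px about (244,235) and (297.5,241)), distinct from the pink and orange ones. The nut bores are at (443.2,253.5) and (500.5,261.5), measured 110.2 mm apart. The holder rectangle comes out at 180x70 mm, as it should.

```bash
cat >> h.py <<'E'
def go(P,yaw=None,s=None):
    """tool shift mm + az for world target P (m) and heading of tool x (deg)"""
    s=s or r.sense();R=s["ee_rot"];d=R.T@(np.array(P)-s["tcp_pos"])*1000
    h=np.degrees(np.arctan2(R[1,0],R[0,0]));az=0 if yaw is None else np.radians(-(yaw-h))
    print("shift",d.round(1),"az",round(az,3),"heading",round(h,2),"j6",s["joints"][5].round(1),"j1",s["joints"][0].round(1),"t",round(s["time_s"],2),"F",s["wrist_force"].round(1))
E
python3 -c "
from h import *
go([.27,.30,.25]);s=r.sense();s['tcp_pos']=np.array([.27,.3,.25]);go([.5,.2,.25],None,s)"
```

```text
shift [142.6 247.  -46.1] az 0 heading -21.31 j6 -14.8 j1 83.5 t 0.15 F [ 0.1  0.5 -0.8]
shift [250.6   9.6   0. ] az 0 heading -21.31 j6 -14.8 j1 83.5 t 0.15 F [ 0.1  0.5 -0.8]
```

Call:
servo_tool --commands '[[[0.3,50,85,-16,0,0,0],[0.3,75,130,-30,0,0,0],[0.3,100,175,-40,0,0,0],[0.3,125,215,-46,0,0,0],[0.3,143,247,-46,0,0,0]]]'

```text
time_s: 0.65
tcp_pos: [0.2646, 0.3371, 0.2468]
ee_rot: [[0.932, -0.363, 0.0], [-0.363, -0.932, 0.0], [0.0, -0.001, -1.0]]
wrist_force: [0.8, 0.7, 1.1]
gripper_width: 0.714
gripper_force: 0.0
```

Call:
servo_tool --commands '[[[0.3,50,2,0,0,0,0],[0.3,100,4,0,0,0,0],[0.3,150,6,0,0,0,0],[0.3,200,8,0,0,0,0],[0.3,250,10,0,0,0,0]]]'

```text
time_s: 1.15
tcp_pos: [0.4952, 0.2376, 0.2463]
ee_rot: [[0.932, -0.363, -0.0], [-0.363, -0.932, 0.0], [-0.0, -0.0, -1.0]]
wrist_force: [0.3, 1.4, -0.2]
gripper_width: 0.703
gripper_force: 0.0
```

```bash
python3 -c "
from h import *
c=cap('wrist');cv2.imwrite('pics/w1.png',c['pixels'][:,:,::-1]);np.savez('w1.npz',**c)
s=r.sense();print(s['tcp_pos'],-c['R'].T@c['t'],c['R'],c['camera_matrix'])
for P in([.5723,.2106,.081],[.5639,.1118,.081],[.549,-.162,.052],[.533,-.271,.052]):print(proj(c,np.array(P)))
go([.55,.16,.25])"
```

```text
[0.50072371 0.23513813 0.24538959] [0.56632783 0.21039014 0.42686894] [[-3.63591852e-01 -9.31558345e-01  1.25194952e-04]
 [-8.96035415e-01  3.49763829e-01  2.73469922e-01]
 [-2.54796977e-01  9.93192564e-02 -9.61880547e-01]] [[371.64829954   0.         323.11937374]
 [  0.         371.64829954 241.82308185]
 [  0.           0.           1.        ]]
[320.49246888 132.98317678]
[422.23505177 106.12187689]
[608.49340988  66.28054915]
[658.05595297  66.52280063]
shift [73.5 51.7 -4.3] az 0 heading -21.59 j6 26.3 j1 42.0 t 1.2 F [6.2 1.5 2.1]
```

View pics/w1.png

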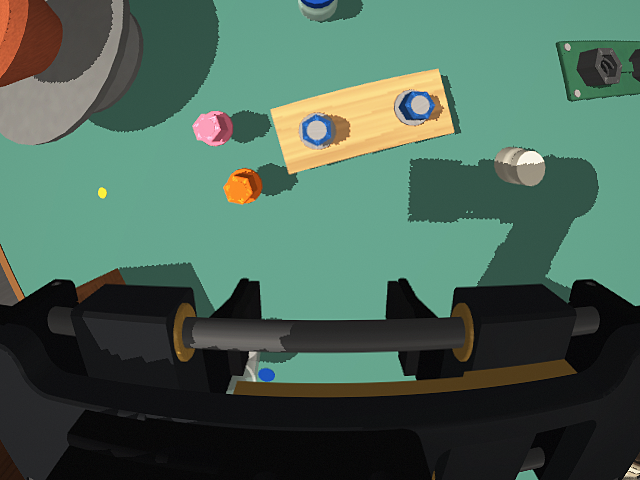

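The wrist view shows the screw heads at (317,129) and (420,104), the orange and pink look-alikes at left, the fingers at the bottom, and nut_a at (600,65). The arm was still settling, so I'll measure again now.

```bash
cat >> h.py <<'E'
def heads(c,box,z=.081):
    """grey disc ringed by blue: blue+inside hull -> head-top; returns hull-of-blue mask & disc centroids"""
    x0,y0,x1,y1=box;im=c["pixels"][y0:y1,x0:x1];hs=cv2.cvtColor(np.ascontiguousarray(im),cv2.COLOR_RGB2HSV)
    bl=cv2.inRange(hs,(100,90,30),(125,255,255));out=[]
    for k in cv2.findContours(bl,0,1)[0]:
        if cv2.contourArea(k)<60:continue
        f=np.zeros_like(bl);cv2.drawContours(f,[cv2.convexHull(k)],-1,255,-1)
        g=f&~bl&cv2.inRange(hs,(0,0,100),(180,70,255));n,l,st,ce=cv2.connectedComponentsWithStats(g)
        if n<2:continue
        i=1+np.argmax(st[1:,4]);u,v=ce[i]+[x0,y0];P=onz(c,u,v,z)
        out.append((round(u,1),round(v,1),st[i,4],(P*1000).round(1)))
    return out
E
python3 - <<'E'
from h import *
s=r.sense();print(s["tcp_pos"],s["joint_velocities"].round(1))
c=cap("wrist");t=cap("top")
print(heads(c,(270,60,460,180)));print(heads(t,(220,215,325,265)))
for C,B in((c,(530,30,640,110)),):pass
cv2.imwrite("pics/w2.png",cv2.resize(c["pixels"][85:160,295:445,::-1],None,fx=5,fy=5,interpolation=cv2.INTER_CUBIC))
a=r.sense();go([.5,.0,.25],-21.3)
# predicted dirs of hex in crop
E
```

```text
[0.50072371 0.23513813 0.24538959] [ 5.3 -2.7 -5.1 -2.1  0.4 -9.3]
[(np.float64(315.2), np.float64(136.9), np.int32(306), array([576.4, 213.2,  81. ])), (np.float64(418.7), np.float64(110.8), np.int32(276), array([566. , 113.6,  81. ]))]
[(np.float64(297.1), np.float64(240.5), np.int32(80), array([564.8, 113.5,  81. ])), (np.float64(243.7), np.float64(234.4), np.int32(79), array([575.3, 213.1,  81. ]))]
shift [ 91.6 218.8  -4.7] az -0.005 heading -21.59 j6 25.9 j1 42.5 t 1.3 F [ 0.8 -0.3 -0.4]
```

View pics/w2.png

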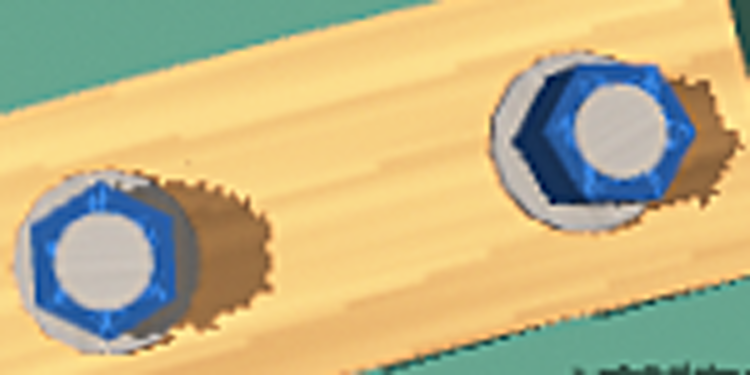

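The crop shows the left head with flats facing left and right (crop (103,260)) and the right head with flats facing up and down (crop (622,131)). Wrist and top views agree within about 1 mm: left (575,213), right (565,113.5). The left flats already line up with the tool's y, so I'll grip that screw first.

```bash
python3 -c "
from h import *
go([.575,.213,.12],-21.6);go([.575,.213,.066],-21.6)"
```

```text
shift [ 83.1  -7.1 124.9] az 0.0 heading -21.59 j6 25.9 j1 42.5 t 1.3 F [ 0.8 -0.3 -0.4]
shift [ 83.2  -7.3 178.9] az 0.0 heading -21.59 j6 25.9 j1 42.5 t 1.3 F [ 0.8 -0.3 -0.4]
```

Call:
servo_tool --commands '[[[0.3,40,-4,20,0,0,0],[0.3,75,-6,45,0,0,0],[0.3,83,-7,85,0,0,0],[0.3,83,-7,120,0,0,0],[0.3,83,-7,125,0,0,0]]]'

```text
time_s: 1.8
tcp_pos: [0.5695, 0.2141, 0.1164]
ee_rot: [[0.932, -0.363, -0.01], [-0.363, -0.932, -0.005], [-0.007, 0.008, -1.0]]
wrist_force: [-0.5, -0.1, -0.3]
gripper_width: 0.7
gripper_force: 0.0
```

```bash
python3 -c "
from h import *
c=cap('wrist');go([.575,.213,.066],-21.6)"
```

```text
shift [ 4.6 -0.1 52.6] az 0.006 heading -21.25 j6 33.0 j1 35.8 t 1.85 F [-0.4 -0.7  0.3]
```

Call:
servo_tool --commands '[[[0.3,4,0,20,0,0,0],[0.3,4,0,38,0,0,0],[0.3,4,0,50,0,0,0],[0.3,4,0,52,0,0,0],[0.6,4,0,52,0,0,0]]]'

```text
time_s: 2.35
tcp_pos: [0.5776, 0.2145, 0.0707]
ee_rot: [[0.932, -0.362, 0.002], [-0.362, -0.932, 0.001], [0.001, -0.001, -1.0]]
wrist_force: [-0.1, -0.0, 0.3]
gripper_width: 0.662
gripper_force: 0.0
```

Call:
servo_tool --commands '[[[0.9,0,0,0,0,0,0],[0.9,0,0,0,0,0,0],[0.9,0,0,0,0,0,0],[0.9,0,0,0,0,0,0],[0.9,0,0,0,0,0,0]]]'

```text
time_s: 2.85
tcp_pos: [0.5773, 0.2138, 0.0696]
ee_rot: [[0.932, -0.363, 0.0], [-0.363, -0.932, 0.0], [0.0, -0.0, -1.0]]
wrist_force: [0.5, 0.9, 0.1]
gripper_width: 0.24
gripper_force: 0.0
```

```bash
python3 -c "
from h import *
c=cap('wrist');cv2.imwrite('pics/w3.png',c['pixels'][:,:,::-1]);s=r.sense();print(s['gripper_width'],s['gripper_force'],s['joint_velocities'].round(1));go([.575,.213,.066],-21.6)"
```

```text
0.19829180387699027 0.0 [ 0.   0.1 -0.2 -0.1  0.1 -0. ]
shift [-1.9  1.5  3.5] az 0.005 heading -21.31 j6 33.3 j1 35.4 t 2.9 F [-0.8  0.5  0.6]
```

View pics/w3.png

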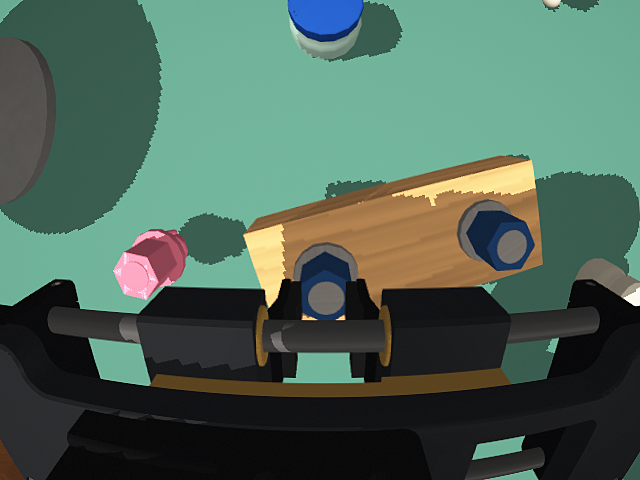

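The view shows the left screw's head at (325,298) between the fingers at about (290,330) and (360,330). The pads look set back from the head, so I'll check numerically.

```bash
python3 -c "
from h import *
c=cap('wrist');s=r.sense();T=s['tcp_pos'];R=s['ee_rot']
print(s['gripper_width'],s['gripper_force'])
print('camR',c['R']@R, R.T@(-c['R'].T@c['t']-T))
for z in(.081,):
  for d in([0,0],[9.5,0],[-9.5,0],[0,13],[0,-13]):
    X=T+R@np.array([d[0],d[1],0])/1000;X[2]=z;print(d,proj(c,X))
print(heads(c,(280,230,380,330)),onz(c,325,298,.081))
print(heads(c,(430,190,550,280)))
"
```

```text
0.15882232403459112 0.0
camR [[-2.24514654e-04  9.99999967e-01 -1.22294863e-04]
 [-9.61952629e-01 -2.49385404e-04 -2.73216173e-01]
 [-2.73216195e-01  5.63008305e-05  9.61952654e-01]] [ 0.07610975 -0.00052676 -0.18060445]
[0, 0] [324.17317176 296.20236738]
[9.5, 0] [324.18813226 278.47704904]
[-9.5, 0] [324.15725481 313.19822904]
[0, 13] [350.27936984 296.09889041]
[0, -13] [298.05633633 296.12759929]
[(np.float64(325.0), np.float64(297.8), np.int32(883), array([576.3, 213.7,  81. ]))] [0.57618072 0.2137239  0.081     ]
[(np.float64(511.7), np.float64(246.5), np.int32(762), array([565.6, 113.6,  81. ]))]
```

Call:
servo_tool --commands '[[[0.6,-1,0,1,0,0,0],[0.6,-1,0,3,0,0,0],[0.6,-1,0,4,0,0,0],[0.6,-1,0,4,0,0,0],[0.95,-1,0,4,0,0,0]]]'

```text
time_s: 3.45
tcp_pos: [0.5763, 0.2142, 0.0654]
ee_rot: [[0.932, -0.363, -0.0], [-0.363, -0.932, -0.0], [0.0, 0.0, -1.0]]
wrist_force: [-0.2, 0.2, -0.1]
gripper_width: 0.357
gripper_force: 0.0
```

Call:
servo_tool --commands '[[[0.95,0,0,0,0,0,0],[0.95,0,0,0,0,0,0],[0.95,0,0,0,0,0,0],[0.95,0,0,0,0,0,0],[0.95,0,0,0,0,0,0]]]'

```text
time_s: 3.95
tcp_pos: [0.5763, 0.2142, 0.0655]
ee_rot: [[0.932, -0.363, 0.0], [-0.363, -0.932, 0.0], [0.0, -0.0, -1.0]]
wrist_force: [0.3, 0.4, 1.1]
gripper_width: 0.062
gripper_force: 0.0
```

```bash
python3 -c "
from h import *
c=cap('wrist');cv2.imwrite('pics/w4.png',c['pixels'][:,:,::-1]);s=r.sense();print(s['gripper_width'],s['gripper_force'],s['tcp_pos'],s['wrist_force'])
print(heads(c,(280,230,380,330)))"
```

```text
0.05543340873948741 0.0 [0.57629964 0.21413972 0.0654557 ] [-0.01967326  0.41403526  0.23858559]
[(np.float64(324.4), np.float64(285.1), np.int32(44), array([583.4, 211.3,  81. ]))]
```

View pics/w4.png

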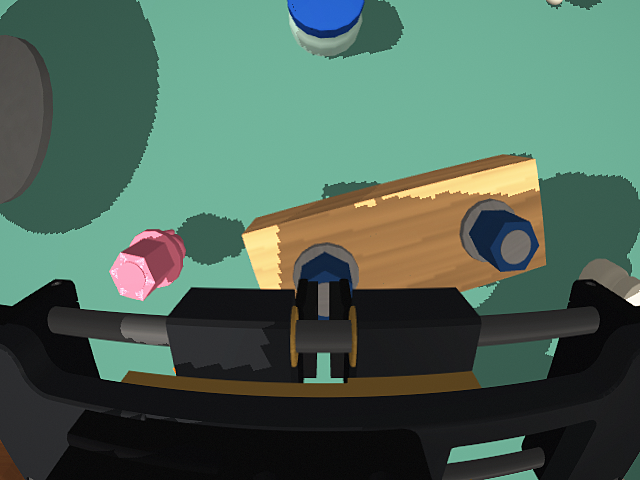

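The fingers have closed over the head at (323,300) rather than around it, so the fingertips may sit higher than assumed. I'll check from the side.

```bash
python3 -c "
from h import *
c=cap('scene');s=r.sense();T=s['tcp_pos'];R=s['ee_rot'];print(T)
for z in(11,0,-8,-16,-59):print(z,(proj(c,T+R@np.array([0,0,z])/1000)-[270,170]).round(1)*5)
print((proj(c,np.array([.5755,.2132,.081]))-[270,170])*5,(proj(c,np.array([.5755,.2132,.051]))-[270,170])*5)
cv2.imwrite('pics/s1.png',cv2.resize(c['pixels'][170:290,270:410,::-1],None,fx=5,fy=5,interpolation=cv2.INTER_CUBIC))"
```

```text
[0.57628848 0.21419142 0.06545442]
11 [550.5 570.5]
0 [553.5 548. ]
-8 [555.5 531.5]
-16 [558. 515.]
-59 [570.5 422. ]
[556.24450553 513.60426444] [547.83489973 574.98725083]
```

View pics/s1.png

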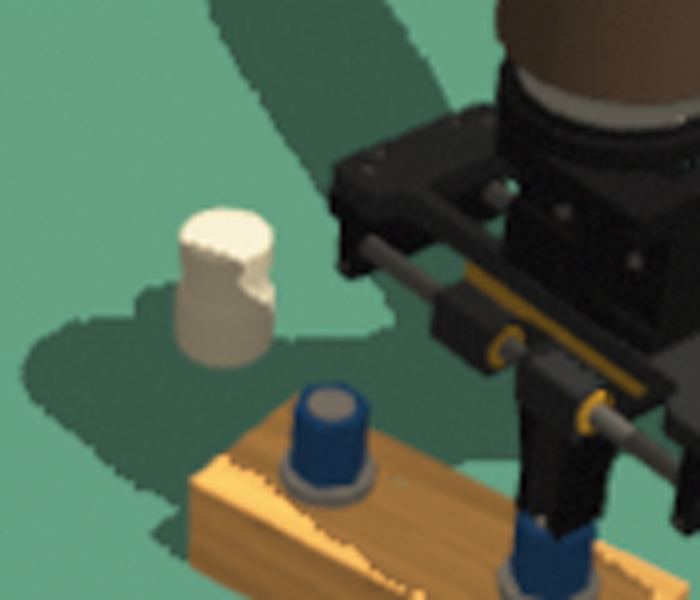

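The side view shows the closed fingertips resting just above the head (crop (560,530)). So the real fingertips are about 16 mm above the reported TCP. I'll open and go down in small steps, watching the force.

Call:
servo_tool --commands '[[[0.45,0,0,0,0,0,0],[0.45,0,0,0,0,0,0],[0.45,0,0,2,0,0,0],[0.45,0,0,6,0,0,0],[0.45,0,0,10,0,0,0]]]'

```text
time_s: 4.55
tcp_pos: [0.5804, 0.2177, 0.0628]
ee_rot: [[0.933, -0.36, 0.011], [-0.36, -0.933, 0.005], [0.008, -0.009, -1.0]]
wrist_force: [-12.3, 10.0, 40.3]
gripper_width: 0.42
gripper_force: 19.6
```

Call:
servo_tool --commands '[[[0.45,0,0,4,0,0,0],[0.45,0,0,7,0,0,0],[0.45,0,0,9,0,0,0],[0.45,0,0,10,0,0,0],[0.45,0,0,10,0,0,0]]]'

```text
time_s: 5.05
tcp_pos: [0.5834, 0.2225, 0.0626]
ee_rot: [[0.934, -0.357, 0.022], [-0.357, -0.934, 0.012], [0.016, -0.019, -1.0]]
wrist_force: [-21.5, 12.3, 62.4]
gripper_width: 0.55
gripper_force: 30.0
```

Call:
servo_tool --commands '[[[0.45,0,0,-20,0,0,0],[0.45,0,0,-30,0,0,0],[0.45,0,0,-45,0,0,0],[0.45,0,0,-55,0,0,0],[0.45,0,0,-55,0,0,0]]]'

```text
time_s: 5.55
tcp_pos: [0.5769, 0.2141, 0.1008]
ee_rot: [[0.932, -0.364, 0.001], [-0.364, -0.932, 0.0], [0.001, -0.001, -1.0]]
wrist_force: [0.4, -0.2, -0.0]
gripper_width: 0.552
gripper_force: 0.0
```

```bash
python3 -c "
from h import *
c=cap('wrist');s=r.sense();T=s['tcp_pos'];R=s['ee_rot'];t=cap('top');print(T,R.round(3),s['gripper_width'],s['gripper_force'])
print(heads(c,(200,130,600,330)));print(heads(t,(220,215,325,265)))
cv2.imwrite('pics/w5.png',c['pixels'][100:400,100:600,::-1])"
```

```text
[0.57629611 0.21384746 0.09981441] [[ 0.931 -0.364 -0.001]
 [-0.364 -0.931 -0.   ]
 [-0.     0.    -1.   ]] 0.5479227442617953 0.0
[(np.float64(326.6), np.float64(274.2), np.int32(682), array([576.2, 212.7,  81. ])), (np.float64(488.2), np.float64(230.7), np.int32(591), array([565.7, 113.5,  81. ]))]
[(np.float64(297.1), np.float64(240.4), np.int32(57), array([565. , 113.6,  81. ]))]
```

View pics/w5.png

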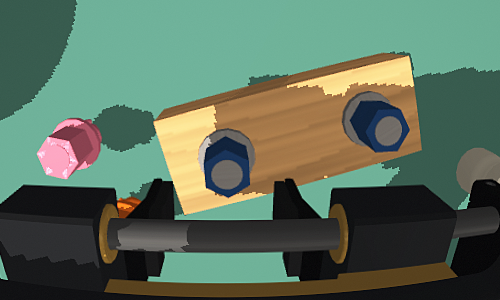

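This view shows the screw standing undisturbed in the holder, head at crop (228,178), with the open fingers either side at (165,200) and (285,200). The finger spacing in pixels puts the tips about 17 mm above the reported TCP, matching the contact height. The earlier force came from landing on the head before the fingers were wide enough. I'll go down wide open this time.

Call:
servo_tool --commands '[[[0.42,0,0,15,0,0,0],[0.42,0,0,28,0,0,0],[0.42,0,0,36,0,0,0],[0.42,0,0,42,0,0,0],[0.42,0,0,45,0,0,0]]]'

```text
time_s: 6.15
tcp_pos: [0.576, 0.2139, 0.0543]
ee_rot: [[0.932, -0.363, -0.001], [-0.363, -0.932, -0.001], [-0.001, 0.001, -1.0]]
wrist_force: [-0.5, 0.2, -0.4]
gripper_width: 0.582
gripper_force: 0.0
```

Call:
servo_tool --commands '[[[0.42,0,0,1,0,0,0],[0.42,0,0,2,0,0,0],[0.42,0,0,3,0,0,0],[0.42,0,0,4,0,0,0],[0.42,0,0,5,0,0,0]]]'

```text
time_s: 6.65
tcp_pos: [0.5764, 0.2143, 0.0507]
ee_rot: [[0.932, -0.363, 0.0], [-0.363, -0.932, 0.0], [0.0, -0.0, -1.0]]
wrist_force: [0.6, -0.6, -1.0]
gripper_width: 0.578
gripper_force: 0.0
```

Call:
servo_tool --commands '[[[0.42,0,0,3,0,0,0],[0.42,0,0,6,0,0,0],[0.42,0,0,9,0,0,0],[0.42,0,0,11,0,0,0],[0.9,0,0,11,0,0,0]]]'

```text
time_s: 7.15
tcp_pos: [0.576, 0.214, 0.0389]
ee_rot: [[0.932, -0.363, -0.001], [-0.363, -0.932, -0.0], [-0.001, 0.001, -1.0]]
wrist_force: [-1.1, 0.6, 0.3]
gripper_width: 0.546
gripper_force: 0.0
```

Call:
servo_tool --commands '[[[0.9,0,0,0,0,0,0],[0.9,0,0,0,0,0,0],[0.9,0,0,0,0,0,0],[0.9,0,0,0,0,0,0],[0.9,0,0,0,0,0,0]]]'

```text
time_s: 7.65
tcp_pos: [0.576, 0.2139, 0.0396]
ee_rot: [[0.932, -0.363, -0.001], [-0.363, -0.932, -0.0], [-0.0, 0.001, -1.0]]
wrist_force: [-0.7, 0.6, 1.1]
gripper_width: 0.296
gripper_force: 30.0
```

The head is gripped at 25.8 mm, which matches. Next I'll lift and carry it to a spot where the wrist camera looks down on the nuts.

Call:
servo_tool --commands '[[[0.9,0,0,-30,0,0,0],[0.9,0,0,-70,0,0,0],[0.9,0,0,-110,0,0,0],[0.9,5,43,-120,0,0,0],[0.9,11,92,-120,0,0,0]]]'

```text
time_s: 8.15
tcp_pos: [0.5546, 0.1256, 0.1617]
ee_rot: [[0.933, -0.361, 0.005], [-0.361, -0.933, 0.003], [0.004, -0.005, -1.0]]
wrist_force: [0.4, -1.1, -2.3]
gripper_width: 0.298
gripper_force: 29.6
```

Call:
servo_tool --commands '[[[0.9,6,49,0,0,0,0],[0.9,11,98,0,0,0,0],[0.9,17,147,0,0,0,0],[0.9,22,196,0,0,0,0],[0.9,28,245,0,0,0,0]]]'

```text
time_s: 8.65
tcp_pos: [0.4892, -0.1154, 0.1593]
ee_rot: [[0.932, -0.363, 0.0], [-0.363, -0.932, 0.001], [0.0, -0.001, -1.0]]
wrist_force: [1.2, -1.0, -1.4]
gripper_width: 0.299
gripper_force: 29.6
```

Call:
servo_tool --commands '[[[0.9,5,45,0,0,0,0],[0.9,9,78,0,0,0,0],[0.9,9,78,0,0,0,0],[0.9,9,78,0,0,0,0],[0.9,9,78,0,0,0,0]]]'

```text
time_s: 9.15
tcp_pos: [0.4704, -0.1893, 0.1593]
ee_rot: [[0.932, -0.363, 0.0], [-0.363, -0.932, 0.0], [-0.0, -0.0, -1.0]]
wrist_force: [0.7, -0.5, -2.5]
gripper_width: 0.297
gripper_force: 29.6
```

```bash
cat >> h.py <<'E'
def nuts(c,guess,z=.052,rad=.05):
    """lighter top faces of the dark nuts: grey, unsaturated, near guesses; hull centre -> world"""
    im=np.ascontiguousarray(c["pixels"]);hs=cv2.cvtColor(im,cv2.COLOR_RGB2HSV)
    for g in guess:
        u,v=proj(c,np.array([*g,z]));s=np.linalg.norm(proj(c,np.array([g[0],g[1]+.01,z]))-[u,v])/10
        m=np.zeros(im.shape[:2],np.uint8);cv2.circle(m,(int(u),int(v)),int(32*s),255,-1)
        gr=cv2.inRange(hs,(0,0,60),(180,60,130))&m
        gr=cv2.morphologyEx(gr,cv2.MORPH_OPEN,np.ones((2,2)))
        k=max(cv2.findContours(gr,0,1)[0],key=cv2.contourArea);h=cv2.convexHull(k)
        P=np.array([onz(c,*p[0],z)[:2]*1000 for p in h],np.float32);q,w=cv2.minEnclosingCircle(P)
        M=cv2.moments(P.reshape(-1,1,2));print("guess px",(u.round(1),v.round(1)),"circ",np.round(q,1),round(w,1),"cent",round(M["m10"]/M["m00"],1),round(M["m01"]/M["m00"],1),"area/",round(M["m00"]/1833,2))
        x,y=int(u),int(v);print("V row",hs[y,x-int(30*s):x+int(30*s):2,2])
E
python3 - <<'E'
from h import *
s=r.sense();print(s["tcp_pos"],s["joint_velocities"].round(1),s["joints"].round(1),s["gripper_width"],s["wrist_force"])
t=cap("top");w=cap("wrist")
print(onz(t,443.2,253.5,.052)*1000,onz(t,500.5,261.5,.052)*1000)
G=[(.548,-.162),(.533,-.271)]
cv2.imwrite("pics/w6.png",w["pixels"][:,:,::-1]);cv2.imwrite("pics/t6.png",t["pixels"][:,:,::-1])
nuts(w,G)
nuts(t,G)
E
```

```text
[ 0.47043531 -0.18930705  0.15925429] [ 0.9 -0.   0.   0.1 -0.2  0.1] [ -3.6  12.9 -19.7  -0.  -57.4  72.3] 0.2967917863702643 [ 0.67532147 -0.53964462 -2.46891313]
[ 546.09093049 -162.34222375   52.        ] [ 532.01933843 -270.06100801   52.        ]
guess px (np.float64(255.2), np.float64(157.6)) circ [ 548.9 -163.2] 25.6 cent 549.2 -163.3 area/ 0.99
V row [151 152 151 150 111 104 137 116 109  63  46  46  47  59  50  76  79  75
  76  76  77  76  77  77  76  72  95  83 110 107 103 104 105  90  43  51
  77]
guess px (np.float64(393.4), np.float64(125.1)) circ [ 535.4 -272. ] 26.9 cent 535.4 -271.6 area/ 1.02
V row [ 72 122  60  57 102 105 106 105 106 106  31  47  56  75  76  76  78  74
  74  84 149 147  75  86 102 102  33  60  50 119 118  99 100 101  78  75
  75]
guess px (np.float64(443.0), np.float64(252.5)) circ [ 564.4 -182. ] 5.1 cent 563.5 -182.2 area/ 0.03
V row [172 170 170 170 169 170 168 169 168 168 168  80  79  79  79]
guess px (np.float64(501.0), np.float64(261.0)) circ [ 556.7 -273.4] 7.6 cent 556.7 -273.4 area/ 0.02
V row [175 176 175 175 174 174 175 174 173 173 173 172 172 172 172]
```

Call:
servo_tool --commands '[[[0.9,30,-25,0,0,0,-0.15],[0.9,55,-46,0,0,0,-0.3],[0.9,63,-53,0,0,0,-0.45],[0.9,63,-53,0,0,0,-0.6],[0.9,63,-53,0,0,0,-0.75]]]'

```text
time_s: 9.75
tcp_pos: [0.5489, -0.1619, 0.1589]
ee_rot: [[0.926, 0.377, -0.001], [0.377, -0.926, 0.0], [-0.001, -0.0, -1.0]]
wrist_force: [-0.1, 0.5, -2.5]
gripper_width: 0.293
gripper_force: 29.6
```

Call:
servo_tool --commands '[[[0.9,0,0,10,0,0,-0.15],[0.9,0,0,20,0,0,-0.3],[0.9,0,0,30,0,0,-0.45],[0.9,0,0,40,0,0,-0.6],[0.9,0,0,45,0,0,-0.75]]]'

```text
time_s: 10.25
tcp_pos: [0.548, -0.1621, 0.1133]
ee_rot: [[0.421, 0.907, -0.002], [0.907, -0.421, 0.0], [-0.0, -0.002, -1.0]]
wrist_force: [-0.1, -0.1, -2.7]
gripper_width: 0.301
gripper_force: 29.6
```

Call:
servo_tool --commands '[[[0.9,0,0,5,0,0,0],[0.9,0,0,10,0,0,0],[0.9,0,0,14,0,0,0],[0.9,0,0,18,0,0,0],[0.9,0,0,20,0,0,0]]]'

```text
time_s: 10.75
tcp_pos: [0.5481, -0.1634, 0.0941]
ee_rot: [[0.429, 0.903, -0.0], [0.903, -0.429, 0.0], [-0.0, -0.0, -1.0]]
wrist_force: [0.8, 0.4, -2.0]
gripper_width: 0.297
gripper_force: 29.6
```

```bash
python3 -c "
from h import *
go([.5485,-.163,.09]);s=r.sense();print(s['tcp_pos'],s['joints'][5])"
```

```text
shift [0.5 0.2 4.1] az 0 heading 64.6 j6 155.0 j1 -0.4 t 10.75 F [ 0.8  0.4 -2. ]
[ 0.5481045  -0.16335437  0.0940849 ] 154.9756943153901
```

Call:
servo_tool --commands '[[[0.9,0,0,5,0,0,0],[0.9,0,0,9,0,0,0],[0.9,0,0,13,0,0,0],[0.9,0,0,17,0,0,0],[0.9,0,0,20,0,0,0]]]'

```text
time_s: 11.25
tcp_pos: [0.5481, -0.1634, 0.074]
ee_rot: [[0.428, 0.904, -0.0], [0.904, -0.428, 0.0], [-0.0, -0.0, -1.0]]
wrist_force: [0.2, -0.3, -1.9]
gripper_width: 0.294
gripper_force: 29.6
```

Call:
servo_tool --commands '[[[0.9,0,0,2,0,0,0],[0.9,0,0,4,0,0,0],[0.9,0,0,6,0,0,0],[0.9,0,0,8,0,0,0],[0.9,0,0,10,0,0,0]]]'

```text
time_s: 11.75
tcp_pos: [0.5491, -0.1637, 0.0664]
ee_rot: [[0.427, 0.904, 0.002], [0.904, -0.427, -0.001], [-0.0, 0.002, -1.0]]
wrist_force: [-3.5, 3.0, 14.3]
gripper_width: 0.294
gripper_force: 29.7
```

Contact at 16 mm depth, within the expected 13–23 mm. I'll turn it clockwise, feeding at the thread's rate.

Call:
servo_tool --commands '[[[0.9,0,0,0,0,0,0.15],[0.9,0,0,1,0,0,0.3],[0.9,0,0,2,0,0,0.45],[0.9,0,0,3,0,0,0.6],[0.9,0,0,4,0,0,0.75]]]'

```text
time_s: 12.25
tcp_pos: [0.5523, -0.1634, 0.0665]
ee_rot: [[0.93, 0.367, 0.009], [0.367, -0.93, -0.002], [0.008, 0.005, -1.0]]
wrist_force: [-4.0, 6.1, 24.3]
gripper_width: 0.297
gripper_force: 29.8
```

Call:
servo_tool --commands '[[[0.9,0,0,0,0,0,0.15],[0.9,0,0,1,0,0,0.3],[0.9,0,0,1,0,0,0.45],[0.9,0,0,2,0,0,0.6],[0.9,0,0,2,0,0,0.75]]]'

```text
time_s: 12.75
tcp_pos: [0.551, -0.1633, 0.063]
ee_rot: [[0.93, -0.367, 0.007], [-0.367, -0.93, -0.001], [0.007, -0.001, -1.0]]
wrist_force: [-3.7, 3.7, 17.8]
gripper_width: 0.296
gripper_force: 29.9
```

Call:
servo_tool --commands '[[[0.9,0,0,0,0,0,0.15],[0.9,0,0,0,0,0,0.3],[0.9,0,0,0,0,0,0.45],[0.9,0,0,0,0,0,0.6],[0.9,0,0,0,0,0,0.75]]]'

```text
time_s: 13.25
tcp_pos: [0.5524, -0.1639, 0.0645]
ee_rot: [[0.433, -0.902, 0.01], [-0.902, -0.433, -0.003], [0.007, -0.007, -1.0]]
wrist_force: [-3.1, 2.6, 22.1]
gripper_width: 0.298
gripper_force: 30.2
```

Call:
servo_tool --commands '[[[0.9,0,0,0,0,0,0.15],[0.9,0,0,0,0,0,0.3],[0.9,0,0,0,0,0,0.45],[0.9,0,0,0,0,0,0.6],[0.9,0,0,0,0,0,0.75]]]'

```text
time_s: 13.75
tcp_pos: [0.5494, -0.1647, 0.0639]
ee_rot: [[-0.296, -0.955, 0.002], [-0.955, 0.296, -0.004], [0.003, -0.003, -1.0]]
wrist_force: [-7.1, 0.2, 22.1]
gripper_width: 0.325
gripper_force: 30.2
```

Call:
servo_tool --commands '[[[0.9,0,0,-3,0,0,-0.15],[0.9,0,0,-3,0,0,-0.3],[0.9,0,0,-2,0,0,-0.45],[0.9,0,0,-1,0,0,-0.6],[0.9,0,0,0,0,0,-0.75]]]'

```text
time_s: 14.25
tcp_pos: [0.5538, -0.1652, 0.0641]
ee_rot: [[0.442, -0.897, 0.013], [-0.897, -0.442, -0.004], [0.009, -0.009, -1.0]]
wrist_force: [0.3, -2.5, 18.2]
gripper_width: 0.292
gripper_force: 29.6
```

Call:
servo_tool --commands '[[[0.9,0,0,1,0,0,-0.15],[0.9,0,0,2,0,0,-0.3],[0.9,0,0,2,0,0,-0.45],[0.9,0,0,2,0,0,-0.6],[0.9,0,0,2,0,0,-0.75]]]'

```text
time_s: 14.75
tcp_pos: [0.5533, -0.1646, 0.0618]
ee_rot: [[0.935, -0.356, 0.012], [-0.356, -0.935, -0.003], [0.012, -0.002, -1.0]]
wrist_force: [1.3, 0.1, 14.1]
gripper_width: 0.297
gripper_force: 29.9
```

Call:
servo_tool --commands '[[[0.9,0,0,1,0,0,-0.15],[0.9,0,0,2,0,0,-0.3],[0.9,0,0,2,0,0,-0.45],[0.9,0,0,2,0,0,-0.6],[0.9,0,0,2,0,0,-0.75]]]'

```text
time_s: 15.25
tcp_pos: [0.5553, -0.1615, 0.0611]
ee_rot: [[0.927, 0.374, 0.017], [0.374, -0.928, 0.001], [0.016, 0.005, -1.0]]
wrist_force: [1.4, 15.5, 23.4]
gripper_width: 0.319
gripper_force: 33.7
```

Call:
servo_tool --commands '[[[0.9,0,0,0,0,0,-0.15],[0.9,0,0,0,0,0,-0.3],[0.9,0,0,0,0,0,-0.45],[0.9,0,0,0,0,0,-0.6],[0.9,0,0,0,0,0,-0.75]]]'

```text
time_s: 15.75
tcp_pos: [0.5507, -0.1615, 0.0599]
ee_rot: [[0.422, 0.906, 0.006], [0.906, -0.422, 0.001], [0.004, 0.005, -1.0]]
wrist_force: [-6.3, 11.8, 21.2]
gripper_width: 0.3
gripper_force: 29.4
```

Neither direction runs in and the depth stays around 20 mm, so nut_a is wrong for this screw. I'll try it in nut_b.

Call:
servo_tool --commands '[[[0.9,0,0,-20,0,0,0],[0.9,0,0,-48,0,0,0],[0.9,-30,10,-50,0,0,0],[0.9,-70,22,-50,0,0,0],[0.9,-104,33,-50,0,0,0]]]'

```text
time_s: 16.25
tcp_pos: [0.5334, -0.2726, 0.1049]
ee_rot: [[0.428, 0.904, 0.001], [0.904, -0.428, -0.0], [0.0, 0.001, -1.0]]
wrist_force: [0.2, -0.5, -1.6]
gripper_width: 0.3
gripper_force: 29.6
```

Call:
servo_tool --commands '[[[0.9,0,0,0,0,0,0],[0.9,0,0,0,0,0,0],[0.9,0,0,0,0,0,0],[0.9,0,0,0,0,0,0],[0.9,0,0,5,0,0,0]]]'

```text
time_s: 16.75
tcp_pos: [0.5343, -0.2708, 0.1]
ee_rot: [[0.427, 0.904, 0.002], [0.904, -0.427, -0.001], [0.0, 0.002, -1.0]]
wrist_force: [0.2, -0.8, -1.3]
gripper_width: 0.297
gripper_force: 29.6
```

```bash
python3 - <<'E'
from h import *
go([.5345,-.2715,.09]);s=r.sense();print(s['tcp_pos'],s['joints'][5],s["gripper_width"])
c=cap("scene");T=s["tcp_pos"];R=s["ee_rot"]
u,v=proj(c,T+R@[0,0,.0]);u,v=int(u),int(v);print(u,v)
cv2.imwrite("pics/s2.png",cv2.resize(c["pixels"][v-40:v+50,u-45:u+45,::-1],None,fx=6,fy=6,interpolation=cv2.INTER_CUBIC))
w=cap("wrist");print(heads(w,(270,220,380,340)))
E
```

```text
shift [-0.5  0.4 10. ] az 0 heading 64.73 j6 166.1 j1 -11.4 t 16.75 F [ 0.2 -0.8 -1.3]
[ 0.5343377  -0.27082596  0.10004066] 166.1260320042742 0.2967455109037145
193 176
[(np.float64(305.0), np.float64(289.0), np.int32(1), array([ 521. , -274.9,   81. ]))]
```

Call:
servo_tool --commands '[[[0.9,0,0,7,0,0,0],[0.9,0,0,13,0,0,0],[0.9,0,0,19,0,0,0],[0.9,0,0,24,0,0,0],[0.9,0,0,28,0,0,0]]]'

```text
time_s: 17.35
tcp_pos: [0.5333, -0.2715, 0.0708]
ee_rot: [[0.428, 0.904, -0.001], [0.904, -0.428, 0.0], [-0.0, -0.001, -1.0]]
wrist_force: [-0.2, 2.0, 1.9]
gripper_width: 0.3
gripper_force: 29.6
```

Call:
servo_tool --commands '[[[0.9,0,0,2,0,0,0],[0.9,0,0,4,0,0,0],[0.9,0,0,6,0,0,0],[0.9,0,0,8,0,0,0],[0.9,0,0,10,0,0,0]]]'

```text
time_s: 17.85
tcp_pos: [0.5355, -0.2711, 0.0627]
ee_rot: [[0.428, 0.904, 0.005], [0.904, -0.428, -0.0], [0.002, 0.004, -1.0]]
wrist_force: [2.1, 7.0, 7.1]
gripper_width: 0.298
gripper_force: 29.8
```

Call:
servo_tool --commands '[[[0.9,0,0,1,0,0,0.15],[0.9,0,0,2,0,0,0.3],[0.9,0,0,3,0,0,0.45],[0.9,0,0,4,0,0,0.6],[0.9,0,0,4,0,0,0.75]]]'

```text
time_s: 18.35
tcp_pos: [0.5372, -0.2722, 0.0594]
ee_rot: [[0.931, 0.365, 0.008], [0.365, -0.931, -0.002], [0.007, 0.005, -1.0]]
wrist_force: [2.9, 2.4, 0.6]
gripper_width: 0.292
gripper_force: 29.7
```

Call:
servo_tool --commands '[[[0.9,0,0,1,0,0,0.15],[0.9,0,0,2,0,0,0.3],[0.9,0,0,2,0,0,0.45],[0.9,0,0,2,0,0,0.6],[0.9,0,0,2,0,0,0.75]]]'

```text
time_s: 18.85
tcp_pos: [0.5361, -0.2729, 0.0562]
ee_rot: [[0.93, -0.368, 0.006], [-0.368, -0.93, -0.003], [0.006, 0.0, -1.0]]
wrist_force: [3.5, -2.6, -0.9]
gripper_width: 0.305
gripper_force: 29.7
```

It sinks freely with no force, so this screw is right-hand and nut_b is its nut. I'll keep turning clockwise.

Call:
servo_tool --commands '[[[0.9,0,0,1,0,0,0.15],[0.9,0,0,2,0,0,0.3],[0.9,0,0,3,0,0,0.45],[0.9,0,0,4,0,0,0.6],[0.9,0,0,5,0,0,0.75]]]'

```text
time_s: 19.35
tcp_pos: [0.5348, -0.2739, 0.0515]
ee_rot: [[0.43, -0.903, 0.003], [-0.903, -0.43, -0.004], [0.005, -0.001, -1.0]]
wrist_force: [1.2, -6.7, 0.8]
gripper_width: 0.297
gripper_force: 29.8
```

Call:
servo_tool --commands '[[[0.9,0,0,1,0,0,0.15],[0.9,0,0,2,0,0,0.3],[0.9,0,0,3,0,0,0.45],[0.9,0,0,4,0,0,0.6],[0.9,0,0,4,0,0,0.75]]]'

```text
time_s: 19.85
tcp_pos: [0.5329, -0.2737, 0.0469]
ee_rot: [[-0.302, -0.953, -0.001], [-0.953, 0.302, -0.003], [0.003, 0.0, -1.0]]
wrist_force: [-1.4, -6.2, 0.3]
gripper_width: 0.302
gripper_force: 29.8
```

Call:
servo_tool --commands '[[[0.9,0,0,1,0,0,0.15],[0.9,0,0,2,0,0,0.3],[0.9,0,0,3,0,0,0.45],[0.9,0,0,3,0,0,0.6],[0.9,0,0,3,0,0,0.6]]]'

```text
time_s: 20.35
tcp_pos: [0.5321, -0.2726, 0.0431]
ee_rot: [[-0.784, -0.621, -0.003], [-0.621, 0.784, -0.001], [0.002, 0.001, -1.0]]
wrist_force: [-2.2, -3.4, -0.2]
gripper_width: 0.296
gripper_force: 29.7
```

```bash
python3 -c "
from h import *
s=r.sense();print(s['tcp_pos'],s['joints'].round(1),s['moment'],s['wrist_force'],s['gripper_width'])"
```

```text
[ 0.53211795 -0.27255478  0.04310427] [-11.6  28.5 -14.8   0.1 -46.8 -40.1] [-1.20474398  0.54276969  0.00451894] [-2.17862676 -3.42785956 -0.17143746] 0.2958153580370416
```

Call:
servo_tool --commands '[[[0.9,0,0,1,0,0,0.15],[0.9,0,0,2,0,0,0.3],[0.9,0,0,3,0,0,0.45],[0.9,0,0,4,0,0,0.6],[0.9,0,0,4,0,0,0.6]]]'

```text
time_s: 20.85
tcp_pos: [0.5304, -0.2714, 0.0419]
ee_rot: [[-0.997, -0.073, -0.006], [-0.073, 0.997, 0.0], [0.006, 0.001, -1.0]]
wrist_force: [-10.8, 2.6, 18.0]
gripper_width: 0.301
gripper_force: 30.3
```

```bash
python3 -c "
from h import *
s=r.sense();print(s['tcp_pos'],s['joints'].round(1),s['moment'],s['wrist_force'],s['gripper_width'])"
```

```text
[ 0.53039619 -0.27136978  0.04192699] [-11.5  28.5 -15.    0.1 -46.8 -74.4] [1.08776458 2.63617532 0.40507116] [-10.81990364   2.55253256  18.0060214 ] 0.30067420442849363
```

It bottomed, with torque and force rising. I'll release, lift, and check the head height from two views.

Call:
servo_tool --commands '[[[0.42,0,0,-3,0,0,0],[0.42,0,0,-4,0,0,0],[0.42,0,0,-4,0,0,0],[0.42,0,0,-4,0,0,0],[0.42,0,0,-30,0,0,0]]]'

```text
time_s: 21.35
tcp_pos: [0.5308, -0.2705, 0.0657]
ee_rot: [[-0.998, -0.07, -0.008], [-0.07, 0.998, 0.003], [0.008, 0.003, -1.0]]
wrist_force: [-0.6, 0.7, -0.3]
gripper_width: 0.569
gripper_force: 0.0
```

Call:
servo_tool --commands '[[[0.42,0,0,-45,0,0,0],[0.42,-7,45,-50,0,0,0],[0.42,-14,94,-50,0,0,0],[0.42,-21,143,-50,0,0,0],[0.42,-28,192,-50,0,0,0]]]'

```text
time_s: 21.85
tcp_pos: [0.5481, -0.0763, 0.1193]
ee_rot: [[-0.998, -0.07, 0.0], [-0.07, 0.998, 0.0], [-0.0, 0.0, -1.0]]
wrist_force: [1.4, 0.3, -0.1]
gripper_width: 0.578
gripper_force: 0.0
```

Call:
servo_tool --commands '[[[0.42,-8,49,0,0,0,0],[0.42,-16,98,0,0,0,0],[0.42,-24,147,0,0,0,-0.07],[0.42,-31,190,0,0,0,-0.07],[0.42,-31,190,0,0,0,-0.07]]]'

```text
time_s: 22.35
tcp_pos: [0.5666, 0.1187, 0.1191]
ee_rot: [[-0.989, -0.146, 0.001], [-0.146, 0.989, 0.001], [-0.002, 0.001, -1.0]]
wrist_force: [-0.8, -1.1, -0.4]
gripper_width: 0.578
gripper_force: 0.0
```

```bash
python3 - <<'E'
from h import *
t=cap("top");sc=cap("scene");w=cap("wrist")
go([.5655,.1138,.09],-171.6);s=r.sense();print(s["tcp_pos"],s["gripper_width"])
H=heads(t,(430,210,540,300),.088);S=heads(sc,(150,170,280,260),.088);print(H,S)
if H and S:
    o1,d1=ray(t,*H[0][:2]);o2,d2=ray(sc,*S[0][:2])
    A=np.stack([d1,-d2],1);k=np.linalg.lstsq(A,o2-o1,rcond=None)[0];print("tri",o1+d1*k[0],o2+d2*k[1])
W=heads(w,(0,0,640,330));print(W)
cv2.imwrite("pics/s3.png",cv2.resize(sc["pixels"][180:250,165:265,::-1],None,fx=6,fy=6,interpolation=cv2.INTER_CUBIC))
E
```

```text
shift [-0.2  0.1 28.9] az -0.006 heading -171.94 j6 -109.4 j1 27.5 t 22.5 F [ 0.3 -0.1 -0.8]
[0.56534748 0.11367256 0.11887119] 0.576806342408162
[(np.float64(506.9), np.float64(257.9), np.int32(87), array([ 535.8, -271.1,   88. ]))] [(np.float64(193.2), np.float64(182.1), np.int32(30), array([ 537.1, -270.3,   88. ]))]
tri [ 0.5359015  -0.27141311  0.08696968] [ 0.5360376  -0.27159394  0.08703764]
[(np.float64(321.9), np.float64(260.8), np.int32(583), array([566.2, 113.9,  81. ]))]
```

The first screw's head top triangulates to 87 mm (88 expected when home), directly over nut_b, so it is seated. Now for the second screw.

Call:
servo_tool --commands '[[[0.42,0,0,25,0,0,0],[0.42,0,0,45,0,0,0],[0.42,0,0,60,0,0,0],[0.42,0,0,72,0,0,0],[0.42,0,0,79,0,0,0]]]'

```text
time_s: 23.0
tcp_pos: [0.5653, 0.1123, 0.0394]
ee_rot: [[-0.99, -0.138, -0.001], [-0.138, 0.99, -0.001], [0.001, -0.0, -1.0]]
wrist_force: [-0.6, -0.3, -0.5]
gripper_width: 0.581
gripper_force: 0.0
```

Call:
servo_tool --commands '[[[0.9,0,0,0,0,0,0],[0.9,0,0,0,0,0,0],[0.9,0,0,0,0,0,0],[0.9,0,0,0,0,0,0],[0.9,0,0,0,0,0,0]]]'

```text
time_s: 23.5
tcp_pos: [0.5662, 0.1139, 0.0412]
ee_rot: [[-0.99, -0.14, 0.001], [-0.14, 0.99, 0.001], [-0.002, 0.0, -1.0]]
wrist_force: [-0.2, -0.0, 1.9]
gripper_width: 0.297
gripper_force: 30.0
```

Call:
servo_tool --commands '[[[0.9,0,0,-30,0,0,0],[0.9,0,0,-70,0,0,0],[0.9,3,-15,-90,0,0,0],[0.9,13,-63,-90,0,0,0],[0.9,23,-111,-90,0,0,0]]]'

```text
time_s: 24.0
tcp_pos: [0.5581, 0.0004, 0.131]
ee_rot: [[-0.99, -0.142, 0.001], [-0.142, 0.99, 0.001], [-0.001, 0.001, -1.0]]
wrist_force: [0.6, -1.3, -3.1]
gripper_width: 0.299
gripper_force: 29.8
```

Call:
servo_tool --commands '[[[0.9,10,-48,0,0,0,0.15],[0.9,20,-96,0,0,0,0.3],[0.9,30,-144,0,0,0,0.45],[0.9,33,-161,0,0,0,0.6],[0.9,33,-161,0,0,0,0.75]]]'

```text
time_s: 24.5
tcp_pos: [0.5468, -0.1661, 0.1296]
ee_rot: [[-0.813, 0.582, -0.002], [0.582, 0.813, 0.0], [0.002, -0.001, -1.0]]
wrist_force: [-0.6, 0.1, -2.7]
gripper_width: 0.293
gripper_force: 29.8
```

Call:
servo_tool --commands '[[[0.9,0,0,10,0,0,0],[0.9,0,0,20,0,0,0],[0.9,0,0,30,0,0,0],[0.9,0,0,35,0,0,0],[0.9,0,0,35,0,0,0]]]'

```text
time_s: 25.0
tcp_pos: [0.5474, -0.1629, 0.094]
ee_rot: [[-0.82, 0.572, -0.003], [0.572, 0.82, 0.0], [0.002, -0.002, -1.0]]
wrist_force: [-0.8, -0.2, -1.8]
gripper_width: 0.295
gripper_force: 29.8
```

```bash
python3 -c "
from h import *
go([.5485,-.163,.075]);s=r.sense();print(s['tcp_pos'],s['gripper_width'])"
```

```text
shift [-1.   0.6 19. ] az 0 heading 145.13 j6 -124.5 j1 -0.3 t 25.0 F [-0.8 -0.2 -1.8]
[ 0.5473628  -0.16294348  0.09399395] 0.2951869697316394
```

Call:
servo_tool --commands '[[[0.9,-1,0,6,0,0,0],[0.9,-1,0,11,0,0,0],[0.9,-1,0,15,0,0,0],[0.9,-1,0,19,0,0,0],[0.9,-1,0,22,0,0,0]]]'

```text
time_s: 25.5
tcp_pos: [0.5489, -0.1641, 0.0731]
ee_rot: [[-0.82, 0.573, -0.0], [0.573, 0.82, -0.0], [0.0, -0.0, -1.0]]
wrist_force: [-0.5, -0.5, -2.1]
gripper_width: 0.295
gripper_force: 29.8
```

Call:
servo_tool --commands '[[[0.9,0,0,2,0,0,0],[0.9,0,0,4,0,0,0],[0.9,0,0,6,0,0,0],[0.9,0,0,7,0,0,0],[0.9,0,0,8,0,0,0]]]'

```text
time_s: 26.0
tcp_pos: [0.5494, -0.1643, 0.0669]
ee_rot: [[-0.82, 0.572, 0.001], [0.572, 0.82, -0.001], [-0.001, -0.0, -1.0]]
wrist_force: [-2.9, 0.8, 9.0]
gripper_width: 0.298
gripper_force: 29.8
```

Call:
servo_tool --commands '[[[0.9,0,0,0,0,0,-0.15],[0.9,0,0,0,0,0,-0.3],[0.9,0,0,1,0,0,-0.45],[0.9,0,0,2,0,0,-0.6],[0.9,0,0,3,0,0,-0.75]]]'

```text
time_s: 26.5
tcp_pos: [0.5495, -0.1641, 0.0632]
ee_rot: [[-0.989, -0.146, 0.001], [-0.146, 0.989, -0.0], [-0.001, -0.0, -1.0]]
wrist_force: [-1.4, 1.1, 2.1]
gripper_width: 0.297
gripper_force: 29.8
```

Call:
servo_tool --commands '[[[0.9,0,0,1,0,0,-0.15],[0.9,0,0,2,0,0,-0.3],[0.9,0,0,3,0,0,-0.45],[0.9,0,0,3,0,0,-0.6],[0.9,0,0,4,0,0,-0.75]]]'

```text
time_s: 27.0
tcp_pos: [0.5492, -0.1639, 0.0592]
ee_rot: [[-0.625, -0.781, 0.001], [-0.781, 0.625, 0.0], [-0.001, -0.001, -1.0]]
wrist_force: [-2.1, 0.3, 2.2]
gripper_width: 0.3
gripper_force: 29.8
```

It runs in freely anticlockwise in nut_a, as expected for the left-hand pair.

Call:
servo_tool --commands '[[[0.9,0,0,1,0,0,-0.15],[0.9,0,0,2,0,0,-0.3],[0.9,0,0,3,0,0,-0.45],[0.9,0,0,3,0,0,-0.6],[0.9,0,0,4,0,0,-0.75]]]'

```text
time_s: 27.5
tcp_pos: [0.549, -0.1638, 0.055]
ee_rot: [[0.075, -0.997, 0.0], [-0.997, -0.075, 0.0], [-0.0, -0.0, -1.0]]
wrist_force: [-1.4, 1.6, 1.7]
gripper_width: 0.299
gripper_force: 29.8
```

Call:
servo_tool --commands '[[[0.9,0,0,1,0,0,-0.15],[0.9,0,0,2,0,0,-0.3],[0.9,0,0,3,0,0,-0.45],[0.9,0,0,4,0,0,-0.6],[0.9,0,0,5,0,0,-0.75]]]'

```text
time_s: 28.0
tcp_pos: [0.549, -0.164, 0.0507]
ee_rot: [[0.735, -0.678, 0.0], [-0.678, -0.735, -0.0], [0.0, -0.0, -1.0]]
wrist_force: [-2.8, 2.2, 5.5]
gripper_width: 0.297
gripper_force: 29.8
```

Call:
servo_tool --commands '[[[0.9,0,0,1,0,0,-0.15],[0.9,0,0,2,0,0,-0.3],[0.9,0,0,3,0,0,-0.45],[0.9,0,0,3,0,0,-0.6],[0.9,0,0,3,0,0,-0.7]]]'

```text
time_s: 28.5
tcp_pos: [0.5483, -0.1644, 0.0484]
ee_rot: [[0.999, -0.047, -0.001], [-0.047, -0.999, -0.001], [-0.001, 0.001, -1.0]]
wrist_force: [-5.3, 0.9, 10.4]
gripper_width: 0.299
gripper_force: 29.7
```

```bash
python3 -c "
from h import *
s=r.sense();print(s['tcp_pos'],s['joints'].round(1),s['moment'],s['wrist_force'],s['gripper_width'])"
```

```text
[ 0.54830935 -0.16441182  0.04840683] [ -0.5  26.1 -18.3   0.  -45.7  87.7] [ 0.33727552  1.4765224  -0.2138269 ] [-5.27837888  0.86968936 10.3686181 ] 0.2987393738283711
```

Call:
servo_tool --commands '[[[0.9,0,0,1,0,0,-0.1],[0.9,0,0,1,0,0,-0.2],[0.9,0,0,1,0,0,-0.3],[0.9,0,0,1,0,0,-0.35],[0.9,0,0,1,0,0,-0.35]]]'

```text
time_s: 29.0
tcp_pos: [0.5491, -0.1636, 0.0479]
ee_rot: [[0.956, 0.292, 0.001], [0.292, -0.956, 0.001], [0.001, -0.0, -1.0]]
wrist_force: [-5.3, 4.7, 13.5]
gripper_width: 0.304
gripper_force: 30.0
```

```bash
python3 -c "
from h import *
s=r.sense();print(s['tcp_pos'],s['joints'].round(1),s['moment'],s['wrist_force'],s['gripper_width'])"
```

```text
[ 0.54908149 -0.16356503  0.04793663] [-4.000e-01  2.610e+01 -1.830e+01 -1.000e-01 -4.550e+01  1.075e+02] [ 1.4387422   1.41818517 -0.58756729] [-5.30009774  4.65711507 13.47443543] 0.30380407397157305
```

It's seated: torque is up and the turning has stalled. I'll release, back off and check both heads and the bystanders.

Call:
servo_tool --commands '[[[0.42,0,0,-1,0,0,0],[0.42,0,0,-1,0,0,0],[0.42,0,0,-1,0,0,0],[0.42,0,0,-1,0,0,0],[0.42,0,0,-25,0,0,0]]]'

```text
time_s: 29.5
tcp_pos: [0.5462, -0.1639, 0.0673]
ee_rot: [[0.956, 0.293, -0.008], [0.293, -0.956, 0.001], [-0.007, -0.003, -1.0]]
wrist_force: [0.1, -0.9, -0.2]
gripper_width: 0.564
gripper_force: 0.0
```

Call:
servo_tool --commands '[[[0.42,0,0,-45,0,0,0],[0.42,0,0,-90,0,0,0],[0.42,-40,0,-120,0,0,0],[0.42,-80,0,-120,0,0,0],[0.42,-110,0,-120,0,0,0]]]'

```text
time_s: 30.0
tcp_pos: [0.4424, -0.1967, 0.1914]
ee_rot: [[0.956, 0.294, 0.002], [0.294, -0.956, 0.0], [0.002, 0.001, -1.0]]
wrist_force: [0.4, 0.1, 0.2]
gripper_width: 0.581
gripper_force: 0.0
```

```bash
python3 - <<'E'
from h import *
s=r.sense();print(s["tcp_pos"],s["gripper_width"])
t=cap("top");sc=cap("scene")
H=heads(t,(410,210,540,300),.088);S=heads(sc,(150,150,290,260),.088);print(H,S)
for h in H:
  for q in S:
    o1,d1=ray(t,*h[:2]);o2,d2=ray(sc,*q[:2]);k=np.linalg.lstsq(np.stack([d1,-d2],1),o2-o1,rcond=None)[0]
    a,b=o1+d1*k[0],o2+d2*k[1]
    if np.linalg.norm(a-b)<.01:print("tri",a.round(4),b.round(4))
a=cv2.resize(t["pixels"][130:330,100:540,::-1],None,fx=1.5,fy=1.5);b=cv2.resize(sc["pixels"][150:260,150:320,::-1],None,fx=2.6,fy=2.6,interpolation=cv2.INTER_CUBIC)
o=np.zeros((600,660,3),np.uint8);o[:300]=a;o[300:300+b.shape[0],:b.shape[1]]=b;cv2.imwrite("pics/end.png",o)
E
```

```text
[ 0.44239009 -0.19674996  0.19138236] 0.5813614357843724
[(np.float64(506.8), np.float64(258.0), np.int32(85), array([ 535.7, -271. ,   88. ])), (np.float64(447.8), np.float64(250.2), np.int32(84), array([ 548.8, -163.7,   88. ]))] [(np.float64(226.6), np.float64(199.1), np.int32(35), array([ 549.6, -164.3,   88. ])), (np.float64(193.2), np.float64(181.8), np.int32(34), array([ 536.2, -271.1,   88. ]))]
tri [ 0.5357 -0.271   0.0877] [ 0.536  -0.2715  0.0878]
tri [ 0.5489 -0.1637  0.0876] [ 0.5494 -0.1644  0.0878]
```

View pics/end.png

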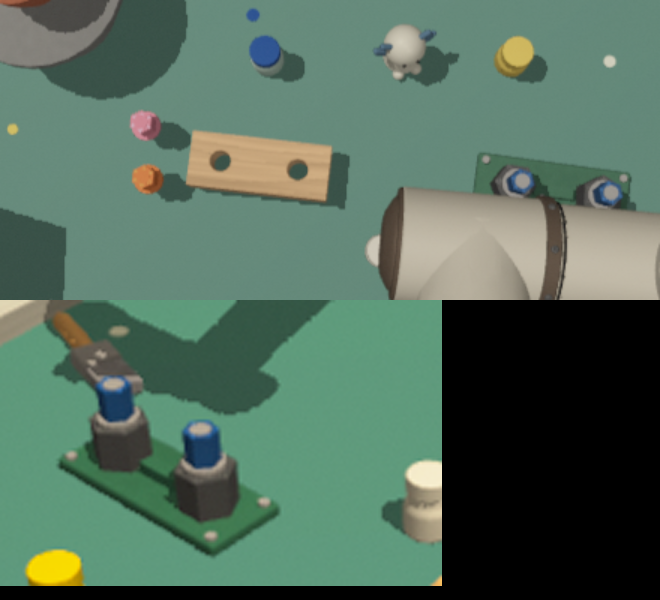

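Both screws sit collar-down on their nuts (bottom crop (113,400) and (203,440)). Head tops triangulate to 87.7 mm against 88 expected, the holder is empty, and the bystanders are in place.

```bash
python3 -c "
from station import r
print(r.finish_job())"
```

```text
the job is handed in; nothing more can be done
None
```

The job is handed in at about 30 s of the 72 s: the +y screw proved right-hand and is fully home in nut_b, the other is left-hand and fully home in nut_a, both collars are down, and the jars and figure looked undisturbed (the cup was outside the final picture); one early descent landed the fingertips on a screw head at about 62 N, the only contact I saw above 40 N.

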